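Set up the adapter test jig and close its hood

ROBOT

A 6-joint arm with a two-finger parallel gripper is mounted at the origin on a cart in front of the work surface, level with it; the furniture and walls round the work are solid. World frame = base frame: x ahead of the robot, y to its left, z up, the work surface at z = 0. Lengths are in m, angles in degrees, forces in N, time in s.
With the tool pointing down it reaches from about 0.35 to 0.775 m from the base axis. Payload 5.5 kg.
Tool frame: the origin (TCP) lies midway between the tips of the shut fingers; the grasp point (between the pads) lies 19 mm behind it; z points along the fingers, y is the direction in which the jaws open and shut (so a half turn about z gives the same grasp; the last joint's range is limited). The gripper opens to 85 mm and grips with 20 to 120 N. Pads are 22 mm wide; open, the fingers measure 114 mm over their backs; the gripper's body (76 mm by 85 mm) begins 54 mm behind the grasp point. The pads swing forward as they close: fully open they stand 13 mm farther back than shut.
Start: joints at [57.204, 17.945, 2.641, 74.691, 0, 82.002], TCP at [0.241, 0.522, 0.231] pointing down, gripper open.
Joint ranges: [-158.12, 158.12], [-49.38, 96.58], [-58.88, 72.47], [-126.05, 133.96], [-84.25, 85.87], [-180, 180]. Speed limits (degrees/s): [147.25, 147.25, 180, 180, 180, 180].

INTERFACE

Orientations are given as [roll, pitch, yaw] about the fixed x, y, z axes, in that order (R = Rz(yaw) Ry(pitch) Rx(roll)).
In Python, from workcell import r, claw, viewer, order gives the robot as it stands. The module is installed in compiled form; this text tells all that it offers. Calls block until the motion is done:
- r.move_ptp(position, orientation): joint-space move of the TCP to a pose.
- r.move_l(position, speed=0.15, ori=None): straight line of the TCP; ori=None keeps the orientation; speed is the mean speed in m/s.
- r.movej(angles): joint-space move.
- claw.grip(opening): opening from 0.0 (shut) to 1.0 (fully open); the grip force is fixed at half the most; returns when the fingers have stopped.
- r.sleep(seconds).
- r.solve_ik(position, orientation): joint angles nearest the present ones, or None.
- r.sense(): the state.
- viewer.get_image(name): name is "scene" or "top" or "wrist"; returns the picture (420x560x3 uint8, red, green, blue); there is no depth.
- viewer.camera_model(name): a dict with "mtx" (3x3 intrinsics, pixels), "cam_to_world" (4x4, takes a point from camera to world coordinates); the wrist camera has in their place "T_tool_cam" (4x4, takes a point from camera to tool coordinates, whose origin is the TCP and whose axes are the flange's). Camera axes: x right, y up, looking along -z (the intrinsics and any distortion apply to the point x, -y, -z); pixel columns grow to the right and rows downward; lengths in m; the calibration is good to about 2 mm. A picture is of the moment at which its call begins: read the wrist's pose just before it. camera_model takes no time and is no camera call.
A pose or a line that the arm cannot do raises r.MotionError and nothing moves.
- order.close_job(): hands the job in, once; it reports no verdict.
The state is a dict: "t": time; "joints": joint angles; "joint_velocities": joint speeds; "joint_efforts": joint torques, N m; "tool_pos": TCP position; "tool_rot": TCP orientation; "force": force on the tool from outside, world axes, zero at the start; "ft_torque": the same for the moment, N m; "opening": opening from 0.0 (shut) to 1.0 (fully open).
Only numpy, scipy, OpenCV 4.12 (cv2) and the standard library are available. Lean on these libraries where they do the work, as an engineer would, in place of code of your own. Each camera call takes 0.05 s, during which the arm holds its last target.

TASK

Get the test jig ready for the adapter with the amber dot: turn the selector until it clicks in at the amber mark, and lay that adapter flat between the pins of the test nest with the end that bears the dot and the longer boot towards the contact block at the rear. Only when both are done swing the clear hood fully shut, because shutting it starts the test. Leave the blue-dot adapter and everything else on the bench alone.

Things in the scene. Friction and masses are not known exactly. Their poses are not given: they have to be found in the camera images.
- tester: Test jig, a fixed grey box 168 (x) x 236 (y) x 60 mm high on the bench. Origin: centre of its underside; +x to its rear, +y to its left, z up. Front half-right: slate selector panel (knob axis at x -12, y -66 mm). Left: cream test nest under a clear hood that is hinged at the rear and starts open.
- selector (a joint): Selector angle, rad, grows clockwise seen from above. Five clicks 30 deg apart: white mark 0, green 0.524, blue 1.047, amber 1.571, red 2.094, with stops just beyond white and red. About 0.13 N m lifts it out of a click; beyond half-way it snaps on to the next by itself.
- selector_grip (a point): Point on the knob's upright axis, 22 mm above the deck (deck = top of the box). Black bar knob: bar 40 long, 12 wide, from 5 to 28 mm above the deck, over a round foot of 40 mm diameter, 5 mm high. The x axis runs along the bar to the pointer end (white line on top); y is the direction across the bar.
- selector_pointer (a point): Pointer end of the knob's bar, 20 mm from the axis, 22 mm above the deck. It points at the chosen coloured dot; the dots lie on a circle of 38 mm radius.
- adapter_amber: Black adapter, 91 (along its y) x 44 (along its x) x 26 mm high, loose, 60 to 120 g, with an amber dot on top; lies flat on the bench. Origin: centre of its underside. The dot lies 18 mm off the middle towards the -y end, which has the longer tapered boot; a short stub sits at the +y end. Grasp across the 44 mm.
- amber_boot (a point): Point on the underside's centre line of the amber-dot adapter, 40 mm from its origin towards the dot and boot end (-y).
- adapter_blue: Bystander: the same adapter with a blue dot. It may lie to the left or to the right of the jig, the amber one on the other side.
- nest_center (a point): Middle of the test nest's floor, 64 mm above the bench; axes as the jig's. The adapter lies here with its long side along x, dot and boot end to +x. Round-nosed pins of 8 mm diameter, 14 mm high, leave 48 mm across (pins at x +-30, y +-28) and 95 mm lengthwise (two pins at x -51.5, y +-13; contact block 22 mm high from x +47.5). No pins at mid-length, where the fingers go.
- nest_rear (a point): Point on the nest's floor 40 mm behind its middle (towards the contact block): amber_boot lies over it when the adapter is in place.
- hood (a joint): Hood angle, rad: 0 shut, grows as it opens, 1.75 fully open; starts at 1.5 to 1.7. The stiff hinge (0.26 N m friction) keeps it where it is left. Hood mass 240 g, hollow: 146 long, 112 wide, 52 mm high.
- hood_handle (a point): Middle of the hood's round bar handle, 10 mm diameter, 70 mm long along the jig's y, on two arms 30 mm off the hood's front wall. Stands up over the hood's edge when open; when shut it is in front of the jig, 94 mm above the bench.
- hood_hinge (a point): Middle of the hood's hinge line (along the jig's y), 64 mm above the bench, 112 mm wide hood. The handle moves round it on a circle: shut, it lies 176 mm in front of (-x of the jig) and 30 mm above the hinge.
- coupling_a: Bystander: white coupling, 33 mm wide, 46 mm high, standing to the left, behind the adapter.
- tape: Bystander: roll of brown tape, 80 mm wide, 20 mm high, lying behind the jig, to the right.

How it is judged (in metres and radians):
At the end, for the whole second after the job is handed in: Selector in its click at amber (within 0.15 rad); amber-dot adapter flat and still in the nest, dot and boot end to the contact block (middle within 6 mm, boot end within 9 mm, under 4 mm above the floor, tilt under 0.1 rad); hood shut (under 0.05 rad) (value of joint selector between 1.4208 and 1.7208 rad and horizontal distance between adapter_amber and nest_center below 0.006 m and horizontal distance between amber_boot and nest_rear below 0.009 m and z of adapter_amber in the frame of nest_center below 0.004 m and angle between adapter_amber's own z axis and vertical below 0.1 rad and value of joint hood below 0.05 rad and linear speed of adapter_amber below 0.02 m/s); the robot touches nothing.
It fails at once if the hood is shut (less than 0.15 rad open) while the selector is off the amber mark (value of joint hood below 0.15 rad and not (value of joint selector between 1.4208 and 1.7208 rad)).
It fails at once if the hood is shut (less than 0.15 rad open) while the amber-dot adapter is not in place in the nest (value of joint hood below 0.15 rad and not (horizontal distance between adapter_amber and nest_center below 0.006 m and horizontal distance between amber_boot and nest_rear below 0.009 m and z of adapter_amber in the frame of nest_center below 0.004 m and angle between adapter_amber's own z axis and vertical below 0.1 rad)).
It fails at once if the blue-dot adapter is moved by more than 30 mm (distance of adapter_blue from where it was at the start of the episode above 0.03 m).
It fails at once if the loose coupling or the tape roll is moved by more than 30 mm (distance of any of coupling_a, tape from where it was at the start of the episode above 0.03 m).
It also fails if it takes over 70 s, if anything falls off the work surface, if the arm or the gripper's body presses on something with over 40 N, if the wrist force passes 120 N, or if a joint passes its speed limit or range.

## Working session

There is one attempt and no reset: what is moved stays moved. The work goes in short steps, each a Python script; the robot and the scene stay as the last script left them, time stands still between calls to the robot, and variables do not carry over. Pictures are saved under pics/ and viewed, and the job is handed in when it is done.

```bash
mkdir -p pics; python3 - <<'E'
from workcell import r, claw, viewer, order
import cv2, numpy as np
print(r.sense())
for n in ["scene","top","wrist"]:
    im=viewer.get_image(n); cv2.imwrite(f"pics/{n}0.png",im[:,:,::-1]); 
    m=viewer.camera_model(n); print(n,{k:np.round(np.array(v),4).tolist() if not isinstance(v,str) else v for k,v in m.items()})
E
```

```text
{'t': 0.0, 'joints': array([5.72034534e+01, 1.79926687e+01, 2.57799876e+00, 7.46926026e+01,
       3.82362318e-04, 8.20028560e+01]), 'joint_velocities': array([-0.02814905,  0.03298854,  0.00412156,  0.0020195 ,  0.11604116,
        0.05296437]), 'joint_efforts': array([ 3.39891631e-03, -4.80626428e+01,  2.98533690e+01,  1.93039019e-02,
       -4.81290954e-05, -2.07227888e-07]), 'tool_pos': array([0.24089131, 0.52153812, 0.23039769]), 'tool_rot': array([-1.79893824e+02, -1.53027926e-02,  1.55200583e+02]), 'force': array([-0.4794184 ,  0.12413071, -0.00546756]), 'ft_torque': array([0.02189832, 0.01339297, 0.00271329]), 'opening': 1.0019111765309394}
scene {'mtx': [[473.7936, 0.0, 276.9363], [0.0, 473.7936, 209.1793], [0.0, 0.0, 1.0]], 'cam_to_world': [[0.6675, 0.298, -0.6824, -0.0449], [-0.7446, 0.2708, -0.6101, -0.4402], [0.003, 0.9153, 0.4027, 0.4604], [0.0, 0.0, 0.0, 1.0]]}
top {'mtx': [[483.2344, 0.0, 280.2305], [0.0, 483.2344, 214.084], [0.0, 0.0, 1.0]], 'cam_to_world': [[0.0119, 0.9926, -0.1206, 0.463], [-0.9998, 0.0139, 0.0154, 0.1194], [0.017, 0.1204, 0.9926, 1.009], [0.0, 0.0, 0.0, 1.0]]}
wrist {'mtx': [[364.2093, 0.0, 275.1214], [0.0, 364.2093, 209.8892], [0.0, 0.0, 1.0]], 'T_tool_cam': [[-0.0001, 0.9504, 0.3111, 0.0794], [1.0, 0.0, 0.0001, -0.001], [0.0001, 0.3111, -0.9504, -0.1426], [0.0, 0.0, 0.0, 1.0]]}
```

View pics/scene0.png

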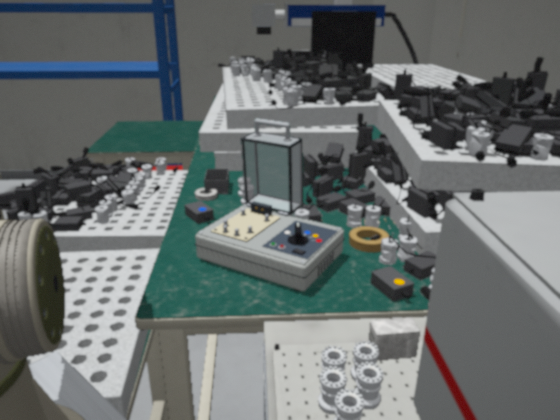

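View pics/top0.png

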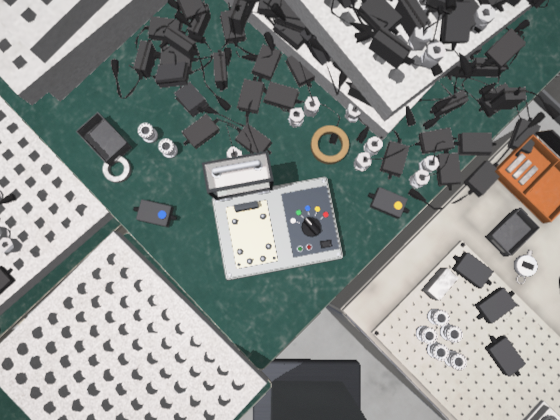

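View pics/wrist0.png

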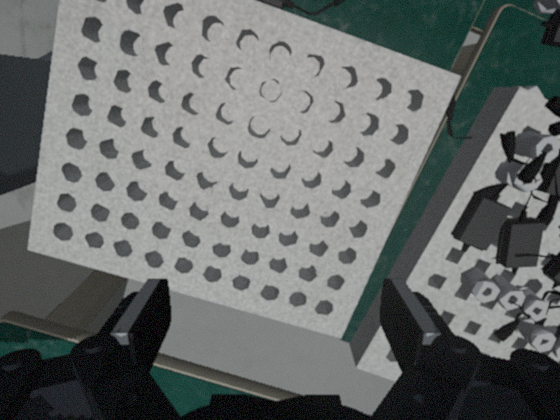

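The top view shows the jig around (280,228), the amber-dot adapter at (390,202), the blue one at (155,213), the tape at (330,144) and the open hood at (238,175). I'll enlarge it to measure.

```bash
python3 - <<'E'
import cv2
im=cv2.imread('pics/top0.png')
c=im[150:290,200:360]; cv2.imwrite('pics/c1.png',cv2.resize(c,None,fx=5,fy=4.2857*5/5+0.0,interpolation=cv2.INTER_CUBIC) if 0 else cv2.resize(c,None,fx=4,fy=4,interpolation=cv2.INTER_CUBIC))
c=im[170:240,350:450]; cv2.imwrite('pics/c2.png',cv2.resize(c,None,fx=8,fy=8,interpolation=cv2.INTER_CUBIC))
E
```

```text
(no output)
```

View pics/c1.png

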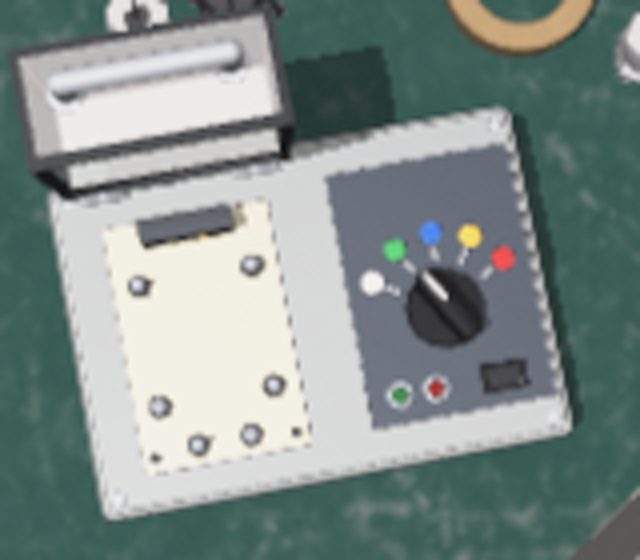

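View pics/c2.png

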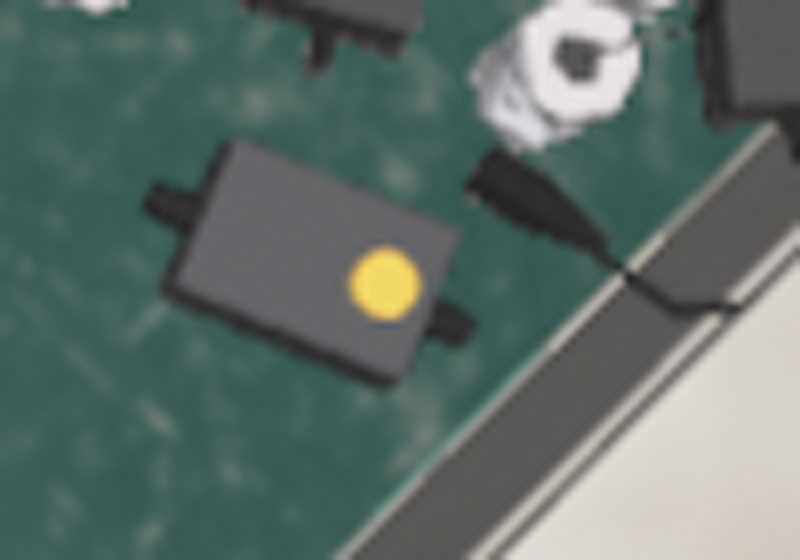

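```bash
cat > h.py <<'E'
from workcell import r, claw, viewer, order
import cv2, numpy as np
from scipy.spatial.transform import Rotation as R
def snap(name,fn):
    s=r.sense(); T=np.eye(4); T[:3,:3]=R.from_euler('xyz',s['tool_rot'],degrees=True).as_matrix(); T[:3,3]=s['tool_pos']
    im=viewer.get_image(name)[:,:,::-1].copy(); m=viewer.camera_model(name)
    C=np.array(m['cam_to_world']) if name!='wrist' else T@np.array(m['T_tool_cam'])
    cv2.imwrite(f'pics/{fn}.png',im); np.savez(f'pics/{fn}.npz',C=C,K=m['mtx']); return im,C,np.array(m['mtx'])
def ray(K,C,uv,z):
    uv=np.atleast_2d(uv).astype(float); d=np.c_[(uv[:,0]-K[0,2])/K[0,0],-(uv[:,1]-K[1,2])/K[1,1],-np.ones(len(uv))]@C[:3,:3].T
    o=C[:3,3]; return o+d*((z-o[2])/d[:,2])[:,None]
def proj(K,C,P):
    P=np.atleast_2d(P); q=(P-C[:3,3])@C[:3,:3]; return np.c_[K[0,0]*q[:,0]/-q[:,2]+K[0,2],K[1,1]*-q[:,1]/-q[:,2]+K[1,2]]
def fit2d(A,B):  # rigid A->B : angle, t, residuals
    A=np.array(A);B=np.array(B);a=A-A.mean(0);b=B-B.mean(0)
    th=np.arctan2((a[:,0]*b[:,1]-a[:,1]*b[:,0]).sum(),(a*b).sum()); M=np.array([[np.cos(th),-np.sin(th)],[np.sin(th),np.cos(th)]])
    t=B.mean(0)-M@A.mean(0); return th,t,np.linalg.norm(A@M.T+t-B,axis=1)
E
python3 - <<'E'
from h import *
m=viewer.camera_model('top');K=np.array(m['mtx']);C=np.array(m['cam_to_world'])
g=lambda p,ox,oy,s:(np.array(p)+.5)/s-.5+[ox,oy]
P=ray(K,C,g([[252,265],[138,286],[274,385],[160,407],[251,434],[198,445]],200,150,4),.078)[:,:2]
N=[[.03,-.028],[.03,.028],[-.03,-.028],[-.03,.028],[-.0515,-.013],[-.0515,.013]]
print('nest',fit2d(N,P))
Q=ray(K,C,g([[505,113],[569,430],[112,515]],200,150,4),.06)[:,:2]
print('jig',fit2d([[.084,-.118],[-.084,-.118],[-.084,.118]],Q))
th,t,_=fit2d([[.084,-.118],[-.084,-.118],[-.084,.118]],Q)
print('knob',t+np.array([[np.cos(th),-np.sin(th)],[np.sin(th),np.cos(th)]])@[-.012,-.066])
D=ray(K,C,g([[372,283],[394,250],[431,233],[469,236],[503,259]],200,150,4),.06)[:,:2]
for i,x in enumerate(D):print(x)
k=ray(K,C,g([[447,306]],200,150,4),.065)[0,:2];print('knobfoot px',k, np.linalg.norm(D-k,axis=1),np.degrees(np.arctan2(*(D-k).T[::-1])))
w=ray(K,C,g([[444,297],[427,276]],200,150,4),.088)[:,:2]; print('line',w,np.degrees(np.arctan2(*(w[1]-w[0])[::-1])))
A=ray(K,C,g([[234,138],[462,232],[392,378],[172,286],[385,283]],350,170,8),.026);print(A, 'c',A[:4].mean(0))
v=A[4]-A[:4].mean(0);print(np.linalg.norm(v),np.degrees(np.arctan2(v[1],v[0])))
e=A[2]-A[3];print(np.degrees(np.arctan2(e[1],e[0])),np.linalg.norm(e),np.linalg.norm(A[0]-A[3]))
b=ray(K,C,g([[270,155]],0,0,1),.2);print(b)
E
```

```text
nest (np.float64(0.1984790544642669), array([0.53780976, 0.1607599 ]), array([0.00062075, 0.00056367, 0.0002695 , 0.00023582, 0.00072918,
       0.00024888]))
jig (np.float64(0.19439933342652227), array([0.55271184, 0.11145898]), array([0.00587819, 0.00376374, 0.00661608]))
knob [0.55368757 0.04438404]
[0.56613143 0.08001871]
[0.58271613 0.06926459]
[0.59147029 0.05096794]
[0.59023742 0.03209481]
[0.57898298 0.01519674]
knobfoot px [0.55473638 0.04327639] [0.03846876 0.03818709 0.03753052 0.03722031 0.03709938] [ 72.76954297  42.88660403  11.82605296 -17.48259482 -49.18959165]
line [[0.55681558 0.04658942]
 [0.56683203 0.05480166]] 39.347505123915404
[[ 0.64218351 -0.09934078  0.026     ]
 [ 0.61843057 -0.15814081  0.026     ]
 [ 0.58019629 -0.13930877  0.026     ]
 [ 0.60326729 -0.08282291  0.026     ]
 [ 0.60483701 -0.13793182  0.026     ]] c [ 0.61101942 -0.11990332  0.026     ]
0.019059087779779414 -108.9280614102036
-112.21699886020053 0.061015758298175946 0.042276611089751746
[[0.66291019 0.12556632 0.2       ]]
```

Checks agree: the nest pins fit to under 1 mm with the jig yaw at about 11.4°, the mark circle comes out near 38 mm, and the knob stands at green. Next I'll take a closer wrist view of the jig.

```bash
python3 - <<'E'
from h import *
print(r.solve_ik([.45,.10,.27],[180,0,-168.6]))
r.move_ptp([.45,.10,.27],[180,0,-168.6]); r.sleep(.3)
s=r.sense();print(s['t'],s['tool_pos'],s['tool_rot'],s['joints'])
im,C,K=snap('wrist','w1')
cv2.imwrite('pics/w1b.png',cv2.resize(im,None,fx=1.4,fy=1.4,interpolation=cv2.INTER_CUBIC))
E
```

```text
[ 2.53484737  4.71195976 -8.46978273 76.81825751  0.         -8.86515263]
2.175 [0.44991356 0.10046995 0.269916  ] [ 1.79998819e+02 -1.11007472e-02 -1.68545017e+02] [ 2.59494554e+00  4.72432038e+00 -8.46784091e+00  7.68189889e+01
 -5.43056613e-04 -8.86003778e+00]
```

View pics/w1b.png

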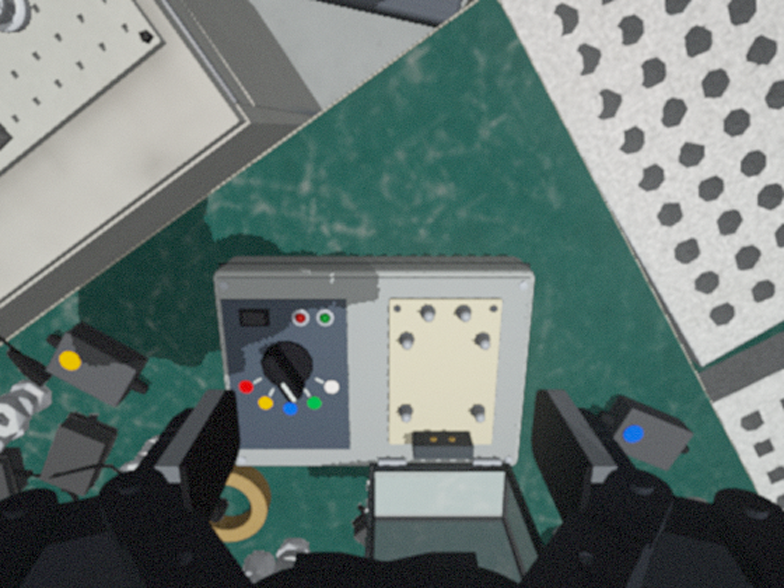

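The wrist view (1.4x) shows the whole jig: pins from (427,313) to (478,412), knob at (287,367), hinge line at about row 463.

```bash
python3 - <<'E'
from h import *
im=cv2.imread('pics/w1.png');d=np.load('pics/w1.npz');C=d['C'];K=d['K']
g=lambda p:(np.array(p)+.5)/1.4-.5
P=ray(K,C,g([[406,410],[478,409],[407,339],[484,338],[429,311],[464,311]]),.076)[:,:2]
N=[[.03,-.028],[.03,.028],[-.03,-.028],[-.03,.028],[-.0515,-.013],[-.0515,.013]]
print('nest',fit2d(N,P))
# dots via colour
hsv=cv2.cvtColor(im,cv2.COLOR_BGR2HSV)
for n,c in dict(red=(246,386),amber=(265,403),blue=(291,409),green=(314,403),white=(332,386)).items():
    c=g(c); 
    lo={'red':(0,120,80),'amber':(18,120,100),'blue':(105,120,80),'green':(50,120,60),'white':(0,0,180)}[n]; hi={'red':(10,255,255),'amber':(32,255,255),'blue':(125,255,255),'green':(75,255,255),'white':(180,60,255)}[n]
    m=cv2.inRange(hsv,lo,hi); k,l,s,ce=cv2.connectedComponentsWithStats(m); j=1+np.argmin(np.linalg.norm(ce[1:]-c,axis=1)); x=ray(K,C,ce[j],.060)[0,:2]; print(n,s[j,4],ce[j],x)
    globals().setdefault('D',[]).append(x)
D=np.array(D)
from scipy.optimize import least_squares
q=least_squares(lambda c:np.linalg.norm(D-c,axis=1)-.038,[.555,.044]);print('knob',q.x,q.fun,np.degrees(np.arctan2(*(D-q.x).T[::-1])))
x0,y0=185,235
c=im[y0:y0+70,145:265];cv2.imwrite('pics/c3.png',cv2.resize(im[235:305,150:260],None,fx=7,fy=7,interpolation=cv2.INTER_CUBIC))
h=ray(K,C,g([[374,464],[513,462]]),.064);print('hinge',h)
E
```

```text
nest (np.float64(0.20006258527407933), array([0.53265036, 0.15974539]), array([0.00150425, 0.0025827 , 0.00119563, 0.00036778, 0.00146103,
       0.00131407]))
red 28 [175.03571429 275.46428571] [0.57939069 0.01504769]
amber 79 [189.17721519 287.37974684] [0.59084862 0.03189513]
blue 86 [206.87209302 291.55813953] [0.59214449 0.05161391]
green 79 [224.02531646 287.32911392] [0.58319876 0.06927138]
white 78 [236.5 276. ] [0.56680077 0.08034718]
knob [0.55486758 0.04413761] [ 4.74189418e-05  6.75273356e-06  1.92432615e-05 -1.27028741e-04
  1.25239277e-04] [-49.8687603  -18.79077955  11.34083682  41.57756139  71.7599031 ]
hinge [[0.62666217 0.12577485 0.064     ]
 [0.60250691 0.23516592 0.064     ]]
```

View pics/c3.png

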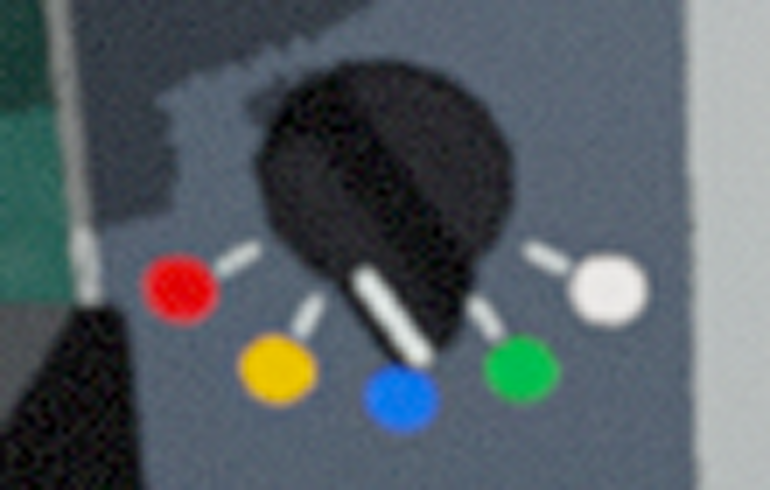

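```bash
python3 - <<'E'
import cv2
im=cv2.imread('pics/w1.png');cv2.imwrite('pics/c4.png',cv2.resize(im[205:335,270:380],None,fx=4.6,fy=4.6,interpolation=cv2.INTER_CUBIC))
im=cv2.imread('pics/top0.png');cv2.imwrite('pics/c5.png',cv2.resize(im[195:275,220:285],None,fx=7,fy=7,interpolation=cv2.INTER_CUBIC))
E
```

```text
(no output)
```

View pics/c4.png

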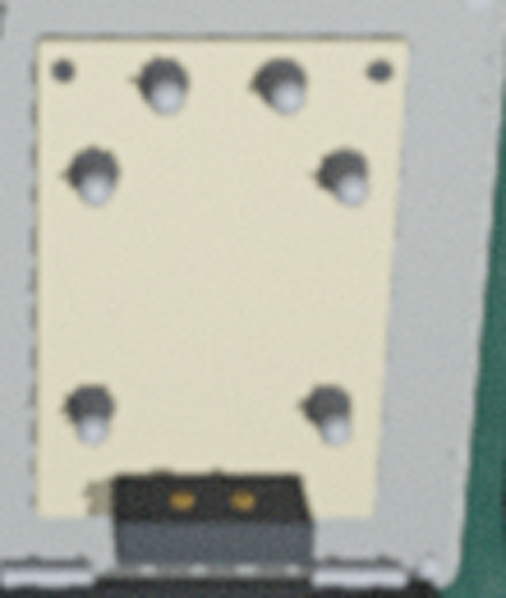

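View pics/c5.png

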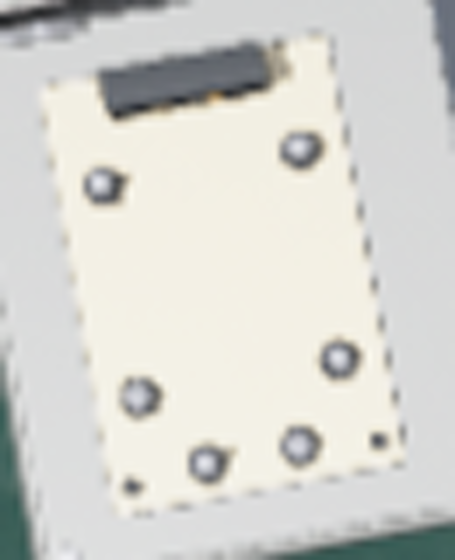

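```bash
python3 - <<'E'
from h import *
d=np.load('pics/w1.npz');C=d['C'];K=d['K']
m=viewer.camera_model('top');Kt=np.array(m['mtx']);Ct=np.array(m['cam_to_world'])
gw=lambda p:(np.array(p)+.5)/4.6-.5+[270,205]
gt=lambda p:(np.array(p)+.5)/7-.5+[220,195]
N=[[.03,-.028],[.03,.028],[-.03,-.028],[-.03,.028],[-.0515,-.013],[-.0515,.013]]
W=gw([[93,428],[336,428],[96,188],[351,190],[167,96],[286,96]]); T=gt([[301,150],[103,186],[340,359],[140,398],[300,446],[208,464]])
J=np.array([.5536,.1112]);Rj=R.from_euler('z',11.4,degrees=True).as_matrix()[:2,:2]
for z in(.072,.075,.078):
  a=fit2d(N,ray(K,C,W,z)[:,:2]);b=fit2d(N,ray(Kt,Ct,T,z)[:,:2])
  for q in(a,b):print(z,q[0],q[1],(q[2]*1e3).round(1),'jig',(q[1]-J)@Rj)
B=gw([[92,406],[327,407],[91,172],[341,172],[161,82],[277,80]])
q=fit2d(N,ray(K,C,B,.068)[:,:2]);print('mid .068',q,(q[1]-J)@Rj)
def tri(u,v):
  A=[];b=[]
  for (k,c,p) in((K,C,u),(Kt,Ct,v)):
    dd=ray(k,c,p,0)[0]-c[:3,3];dd/=np.linalg.norm(dd);M=np.eye(3)-np.outer(dd,dd);A.append(M);b.append(M@c[:3,3])
  return np.linalg.lstsq(np.vstack(A),np.hstack(b),rcond=None)[0]
X=np.array([tri(u,v) for u,v in zip(W,T)]);print(X);q=fit2d(N,X[:,:2]);print('tri',q,(q[1]-J)@Rj)
# plate corners & dots
print('dots',(ray(K,C,gw([[63,70],[379,70],[40,38],[408,40]]),.064)[:,:2]-J)@Rj,(ray(Kt,Ct,gt([[378,440],[132,487],[403,462],[122,515]]),.064)[:,:2]-J)@Rj)
E
```

```text
0.072 0.20081269063834556 [0.53902576 0.1620585 ] [0.3 0.5 0.3 0.4 0.4 0.4] jig [-0.00423415  0.05273583]
0.072 0.19843036316499485 [0.53808054 0.16090983] [0.4 0.3 0.3 0.2 0.3 0.1] jig [-0.00538777  0.05179665]
0.075 0.2008126906383462 [0.53769993 0.16139848] [0.2 0.1 0.1 0.4 0.1 0.3] jig [-0.00566429  0.05235089]
0.075 0.19843036316499463 [0.53789414 0.16078783] [0.6 0.4 0.4 0.1 0.4 0.2] jig [-0.0055946  0.0517139]
0.078 0.20081269063834603 [0.53637409 0.16073845] [0.6 0.5 0.3 0.6 0.3 0.5] jig [-0.00709442  0.05196595]
0.078 0.19843036316499496 [0.53770774 0.16066582] [0.7 0.6 0.4 0.  0.5 0.4] jig [-0.00580144  0.05163114]
mid .068 (np.float64(0.20577629203696543), array([0.536742  , 0.16051512]), array([0.00095763, 0.0003981 , 0.00010273, 0.00045419, 0.00041288,
       0.00038497])) [-0.00677792  0.0516743 ]
[[0.57201924 0.13953037 0.0760945 ]
 [0.56115542 0.19419646 0.07585311]
 [0.51430412 0.12784907 0.073998  ]
 [0.50279403 0.18242669 0.07608724]
 [0.49024233 0.13840968 0.07383649]
 [0.48498809 0.16352404 0.0742845 ]]
tri (np.float64(0.19998544002946322), array([0.53774173, 0.1610663 ]), array([0.00068901, 0.00050517, 0.00044238, 0.00012304, 0.00050263,
       0.00030696])) [-0.00568896  0.052017  ]
dots [[-0.05920013  0.01721331]
 [-0.05927907  0.08698312]
 [-0.06664859  0.01210746]
 [-0.06627579  0.0928829 ]] [[-0.05873868  0.01744136]
 [-0.05885611  0.08692668]
 [-0.06602207  0.01173208]
 [-0.06594566  0.09100477]]
```

Both views agree: nest centre at (0.5377, 0.1611), yaw 11.4°; knob axis at (0.5549, 0.0441), pointer at green (41.6°). Turning the selector to amber.

```bash
python3 - <<'E'
from h import *
k=[.5549,.0441]
claw.grip(.5)
r.move_ptp(k+[.16],[180,0,-138.4]); r.move_l(k+[.070],speed=.12); print(r.sense()['force'])
claw.grip(0.0); s=r.sense(); print('open',s['opening'],s['force'],s['ft_torque'],s['tool_rot'],s['joints'])
j=s['joints'].copy(); j[5]+=60.2
r.movej(j); s=r.sense(); print(s['t'],s['tool_pos'],s['tool_rot'],s['force'],s['ft_torque'])
claw.grip(.5); r.sleep(.2); r.move_l(k+[.16],speed=.15)
r.move_ptp([.45,.10,.27],[180,0,-168.6]); r.sleep(.2)
im,C,K=snap('wrist','w2');cv2.imwrite('pics/c6.png',cv2.resize(im[235:305,150:260],None,fx=6,fy=6,interpolation=cv2.INTER_CUBIC));print(r.sense()['t'])
E
```

```text
[-0.50055778 -0.35616126  0.41009968]
open 0.12508638776284706 [-5.21143041  5.47250362  6.87104416] [1.0059763  0.86139893 0.02272053] [ 1.79857931e+02  9.73600623e-02 -1.38338988e+02] [ -3.6579455   21.58326796 -15.64205503  52.80723335   0.16912327
 -45.31912663]
5.675 [0.55425295 0.04522646 0.07125048] [ 1.79883502e+02 -6.03417184e-02  1.61520526e+02] [ 0.53931824 -2.93233497 -2.25215936] [-0.51379766 -0.02172779  0.02833505]
7.9667
```

View pics/c6.png

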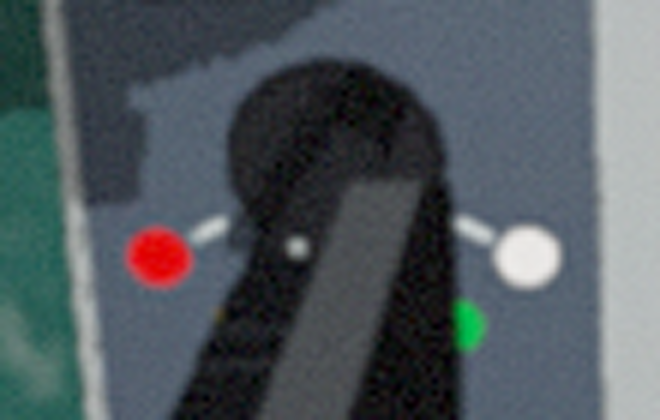

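```bash
python3 - <<'E'
from h import *
claw.grip(1.0)
r.move_ptp([.632,-.064,.22],[180,0,69]); r.sleep(.3)
im,C,K=snap('wrist','w3'); cv2.imwrite('pics/w3b.png',im)
im,C,K=snap('top','t3'); cv2.imwrite('pics/c7.png',cv2.resize(im[150:290,200:420],None,fx=3.5,fy=3.5,interpolation=cv2.INTER_CUBIC));print(r.sense()['t'],r.sense()['joints'])
E
```

```text
10.5 [-1.29984300e+01  2.49772645e+01  1.13658584e+01  7.63746712e+01
  6.30710293e-04  9.79773141e+01]
```

View pics/w3b.png

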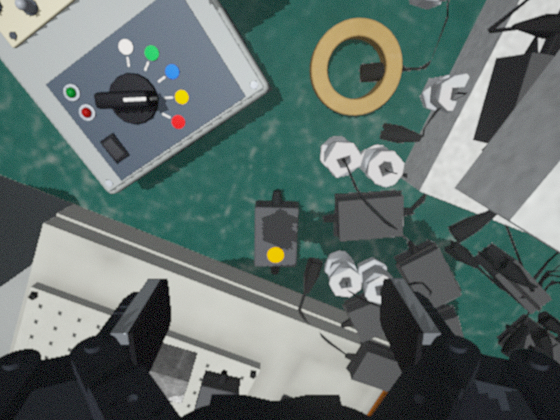

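View pics/c7.png

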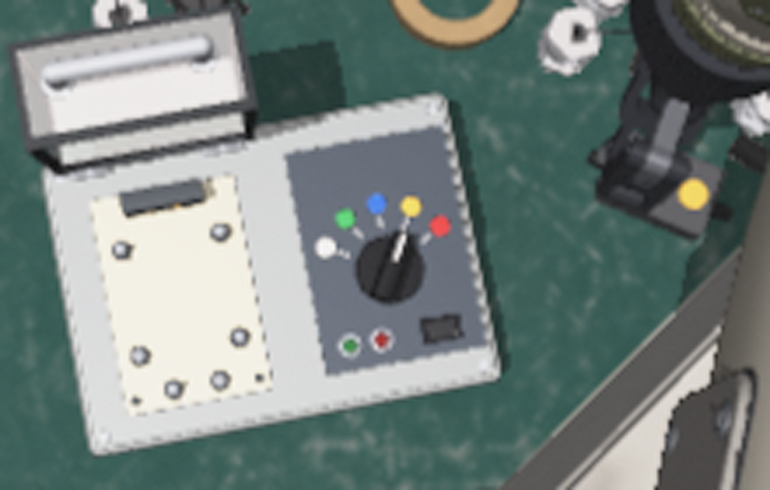

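Selector now points at amber. The amber adapter is at (277,235) in the wrist view, and a neighbour's stub sits about 25 mm to its right, so I'll descend only part open. Zooming to pin down its pose.

```bash
python3 - <<'E'
import cv2
im=cv2.imread('pics/w3.png');cv2.imwrite('pics/c8.png',cv2.convertScaleAbs(cv2.resize(im[180:290,230:350],None,fx=5,fy=5,interpolation=cv2.INTER_CUBIC),alpha=1.8))
E
```

```text
(no output)
```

View pics/c8.png

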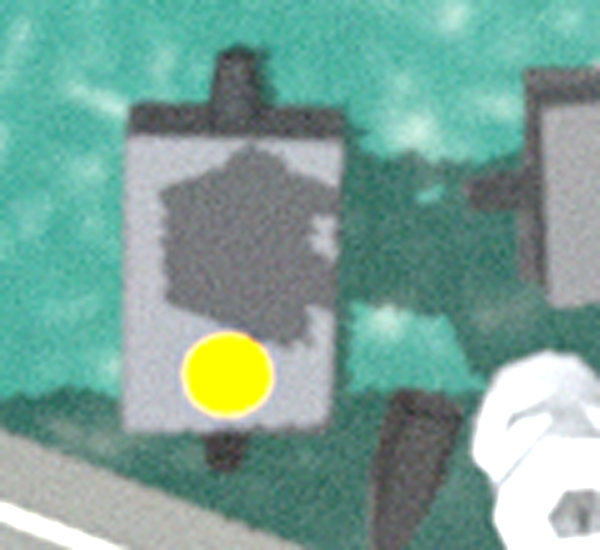

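```bash
python3 - <<'E'
from h import *
im=cv2.imread('pics/w3.png');d=np.load('pics/w3.npz');C=d['C'];K=d['K']
g=lambda p:(np.array(p)+.5)/5-.5+[230,180]
A=ray(K,C,g([[126,135],[344,137],[331,432],[124,432]]),.026)[:,:2];c=A.mean(0)
dot=ray(K,C,g([[228,374]]),.0262)[0,:2]
print(A,c,dot,[np.linalg.norm(A[i]-A[i-1]) for i in range(4)])
ax=(A[2]+A[3]-A[0]-A[1]);a=np.degrees(np.arctan2(ax[1],ax[0]));u=ax/np.linalg.norm(ax)
print('axis',a,'sides',[np.degrees(np.arctan2(*(x)[::-1])) for x in (A[3]-A[0],A[2]-A[1])],'dot along/perp',(dot-c)@u,(dot-c)@[-u[1],u[0]],'origin by dot',dot-.018*u)
print('ends: stub top z~.013, boot', [(ray(K,C,g(p),.013)[0,:2]-c)@u for p in([[240,48]],[[225,470]])])
S=ray(K,C,g([[468,190],[520,280]]),.013)[:,:2];print('neighbour',[( (s-c)@u,(s-c)@[-u[1],u[0]]) for s in S])
m=viewer.camera_model('top');Kt=np.array(m['mtx']);Ct=np.array(m['cam_to_world'])
gt=lambda p:(np.array(p)+.5)/8-.5+[350,170]
T=[(x-c)@u for x in ray(Kt,Ct,gt([[150,195],[470,330]]),.013)[:,:2]];print('top ends',T)
E
```

```text
[[ 0.60404411 -0.08297752]
 [ 0.64340208 -0.09851477]
 [ 0.61939119 -0.15724695]
 [ 0.57978983 -0.14204056]] [ 0.6116568  -0.12019495] [ 0.60437652 -0.13743139] [np.float64(0.06384914370043213), np.float64(0.042313774614478133), np.float64(0.06345070907253252), np.float64(0.042420543178604185)]
axis -112.28077216669128 sides [np.float64(-112.32554343979173), np.float64(-112.23571975521634)] dot along/perp 0.01870980662824908 -0.0002015931714062566 origin by dot [ 0.61120114 -0.12077533]
ends: stub top z~.013, boot [np.float64(-0.04604249770026496), np.float64(0.04743339016136476)]
neighbour [(np.float64(-0.017243830556650654), np.float64(0.04786363937049692)), (np.float64(0.002220396022629748), np.float64(0.059885409330700835))]
top ends [np.float64(-0.04382131255043286), np.float64(0.04642505684475142)]
```

```bash
python3 - <<'E'
from h import *
o=[.6113,-.1206]
claw.grip(.68)
r.move_ptp(o+[.12],[180,0,67.7]); r.move_l(o+[.001],speed=.12); print(r.sense()['force'])
claw.grip(0.0); r.sleep(.2); s=r.sense(); print('open',s['opening'],s['force'],s['tool_pos'],s['tool_rot'])
r.move_l(o+[.16],speed=.15); s=r.sense(); print(s['t'],s['opening'],s['force'])
r.move_ptp([.5377,.1611,.16],[180,0,-168.6]); r.sleep(.3);s=r.sense(); print(s['t'],s['tool_pos'],s['tool_rot'],s['joints'])
snap('wrist','w4');im,_,_=snap('top','t4');cv2.imwrite('pics/c9.png',cv2.resize(im[130:290,180:360],None,fx=3.5,fy=3.5,interpolation=cv2.INTER_CUBIC))
E
```

```text
[ 0.34586882 -0.18414946 -0.88421006]
open 0.5019003342236165 [-0.60912575  1.29123267  5.87757236] [ 0.6123357  -0.12095321  0.00233457] [ 1.79858872e+02 -1.42159824e-02  6.76971849e+01]
14.2583 0.4992117586334374 [-0.25894259  0.17386374 -1.32478207]
16.05 [0.53789875 0.16064606 0.15992955] [-1.79998388e+02 -3.67195059e-03 -1.68657071e+02] [ 8.43652893e+00  1.81864546e+01 -7.17655235e+00  6.46405785e+01
 -1.79648615e-03 -2.90639997e+00]
```

View pics/w4.png

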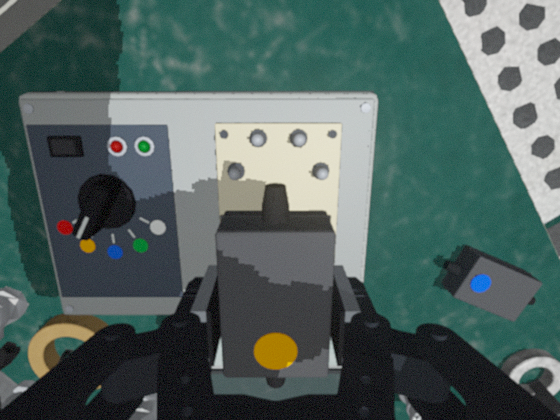

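View pics/c9.png

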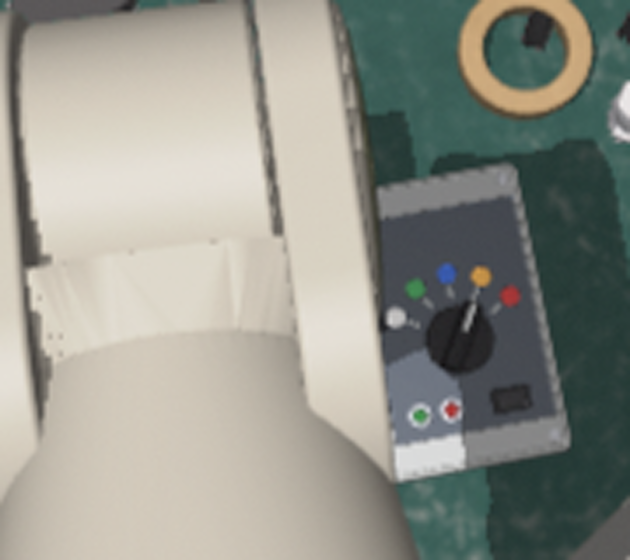

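```bash
python3 - <<'E'
import cv2
im=cv2.imread('pics/w4.png');cv2.imwrite('pics/c10.png',cv2.convertScaleAbs(cv2.resize(im[110:400,190:370],None,fx=2,fy=2,interpolation=cv2.INTER_CUBIC) if 0 else cv2.resize(im[175:390,200:355],None,fx=2.75,fy=2.75,interpolation=cv2.INTER_CUBIC),alpha=2))
E
```

```text
(no output)
```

View pics/c10.png

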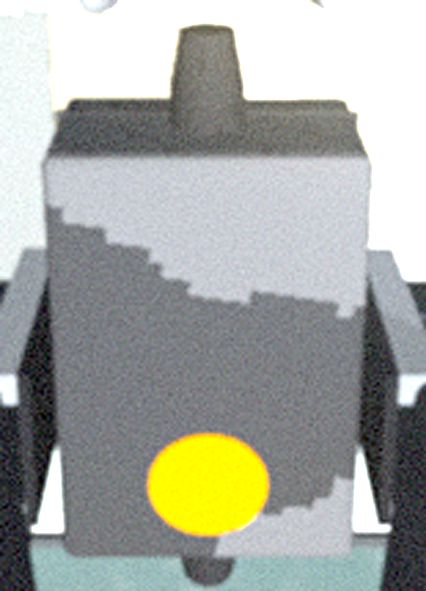

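```bash
python3 - <<'E'
from h import *
d=np.load('pics/w4.npz');C=d['C'];K=d['K']
g=lambda p:(np.array(p)+.5)/2.75-.5+[200,175]
th=np.radians(11.4);u=np.array([np.cos(th),np.sin(th)]);v=np.array([-u[1],u[0]])
for zt in(.1836,.186):
  A=ray(K,C,g([[45,157],[370,157],[351,555],[66,555],[209,484]]),zt)[:,:2];c=A[:4].mean(0)
  ax=A[2]+A[3]-A[0]-A[1];
  print(zt,[np.linalg.norm(A[i]-A[i-1]).round(4) for i in range(4)],'ang',np.degrees(np.arctan2(ax[1],ax[0])),'c',c,'dot',A[4],'orig by dot',A[4]-.018*u, 'rel tcp',(c-[.5379,.16065])@u,(c-[.5379,.16065])@v,'dot',(A[4]-.018*u-[.5379,.16065])@u)
P=ray(K,C,[[258,140],[298,140],[236,173],[321,172]],.075)[:,:2]
N=[[-.0515,-.013],[-.0515,.013],[-.03,-.028],[-.03,.028]]
print(fit2d(N,P))
E
```

```text
0.1836 [np.float64(0.0544), np.float64(0.0414), np.float64(0.0627), np.float64(0.0419)] ang 11.474535176739701 c [0.53644928 0.15944621] dot [0.55486475 0.16328592] orig by dot [0.53721987 0.15972808] rel tcp -0.0016600350999713515 -0.0008932908015903577 dot -0.0008489317775204457
0.186 [np.float64(0.0533), np.float64(0.0406), np.float64(0.0615), np.float64(0.041)] ang 11.474535176739698 c [0.53489933 0.15913549] dot [0.55294316 0.1628977 ] orig by dot [0.53529827 0.15933987] rel tcp -0.003240821086637634 -0.0008915282553662806 dot -0.002809354026398047
(np.float64(0.20934608382802752), array([0.53754766, 0.16198363]), array([0.00068551, 0.00095591, 0.00114832, 0.00105938]))
```

The adapter is held square (11.5°), dot to the rear, about 1 mm forward of the TCP. Lowering in steps while watching the force.

```bash
python3 - <<'E'
from h import *
th=np.radians(11.4);u=np.array([np.cos(th),np.sin(th)])
p=np.array([.5377,.1611])+.0008*u
r.move_l([*p,.10],speed=.12); f0=r.sense()['force']
for z in (.086,.080,.075,.071,.0685,.0672,.0662):
    r.move_l([*p,z],speed=.05); s=r.sense(); df=s['force']-f0; print(z,s['tool_pos'].round(4),df.round(1),s['opening'].__round__(3))
    if df[2]>8 or np.hypot(*df[:2])>12: break
snap('wrist','w5')
E
```

```text
0.086 [0.5382 0.1612 0.0857] [-0.3 -0.5 -0.3] 0.502
0.08 [0.5382 0.1612 0.0796] [ 0.6 -0.5  0.4] 0.497
0.075 [0.5381 0.1612 0.0746] [ 1.1 -0.  -0.3] 0.499
0.071 [0.5382 0.1612 0.0707] [ 0.2 -0.9  0.3] 0.5
0.0685 [0.5383 0.1613 0.0683] [ 0.3 -1.2  0.5] 0.503
0.0672 [0.5385 0.1613 0.0672] [ 0.2 -0.8 -0.6] 0.499
0.0662 [0.5387 0.1613 0.0664] [ 1.3 -1.3  0.5] 0.5
```

View pics/w5.png

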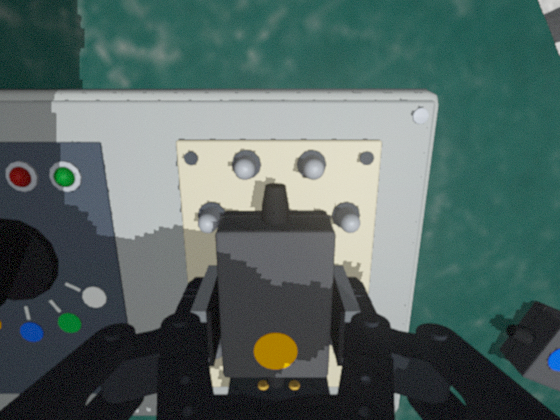

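It sits between the pins, clear of the two front pins and free of contact; lowering the last bit.

```bash
python3 - <<'E'
from h import *
s=r.sense();f0=s['force'];p=np.array([.5382,.1612])
for z in (.0655,.0647,.0640,.0634):
    r.move_l([*p,z],speed=.03); s=r.sense(); df=s['force']-f0; print(z,s['tool_pos'].round(4),df.round(1))
    if df[2]>4: break
claw.grip(.68); r.sleep(.2); print(r.sense()['force'])
r.move_l([*p,.15],speed=.15)
p2=p-np.array([.09,.018]);r.move_ptp([*p2,.26],[180,0,-168.6]); claw.grip(1); r.sleep(.2)
im,_,_=snap('wrist','w6');cv2.imwrite('pics/w6c.png',cv2.resize(im[180:340,220:420],None,fx=3.5,fy=3.5,interpolation=cv2.INTER_CUBIC));print(r.sense()['t'])
E
```

```text
0.0655 [0.5387 0.1613 0.0663] [-1.2  0.4  5.3]
[0.14159491 0.32615935 0.4920577 ]
21.5333
```

View pics/w6.png

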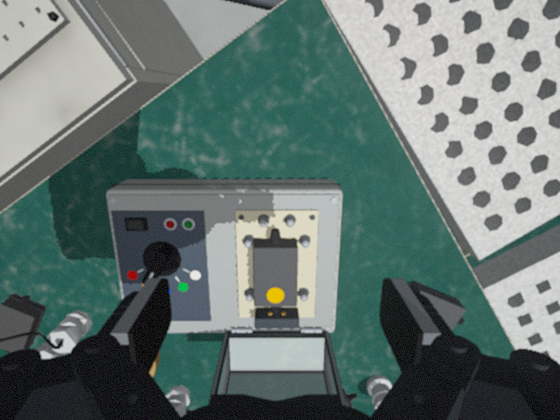

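View pics/w6c.png

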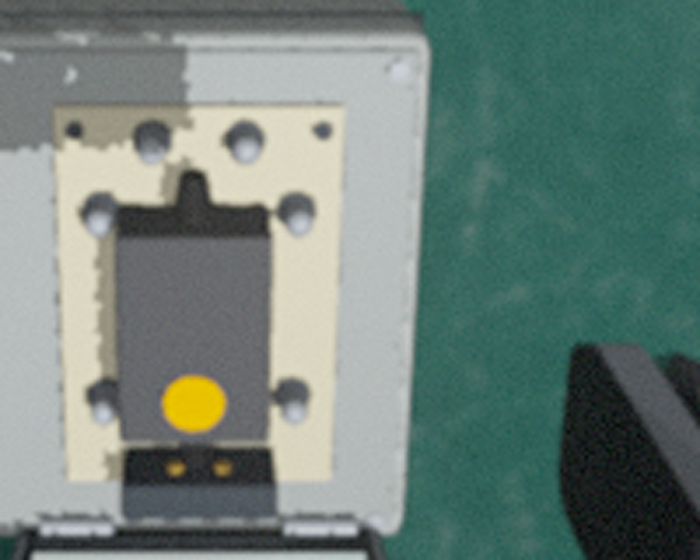

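```bash
python3 - <<'E'
from h import *
th=np.radians(11.4);u=np.array([np.cos(th),np.sin(th)]);v=np.array([-u[1],u[0]]);n=np.array([.5377,.1611])
d=np.load('pics/w6.npz');C=d['C'];K=d['K']
g=lambda p:(np.array(p)+.5)/3.5-.5+[220,180]
A=ray(K,C,g([[117,236],[271,237],[269,440],[121,440],[194,404]]),.090)[:,:2]
print('body c rel nest',((A[:4].mean(0)-n)@u).round(4),((A[:4].mean(0)-n)@v).round(4),'dot rel',(A[4]-n)@u-.018,(A[4]-n)@v, [np.linalg.norm(A[i]-A[i-1]).round(4) for i in range(4)])
P=ray(K,C,g([[153,146],[247,146],[101,219],[299,218],[102,408],[294,405]]),.075)[:,:2]
q=fit2d([[-.0515,-.013],[-.0515,.013],[-.03,-.028],[-.03,.028],[.03,-.028],[.03,.028]],P);print('nest',q)
t=np.load('pics/t3.npz');C=t['C'];K=t['K']
g=lambda p:(np.array(p)+.5)/3.5-.5+[200,150]
for z in(.22,.23,.24,.245):
  H=ray(K,C,g([[48,76],[209,46],[128,61]]),z)[:,:2]; print(z,'len',np.linalg.norm(H[0]-H[1]),'jig-aligned rel nest',(H[2]-n)@u,(H[2]-n)@v)
E
```

```text
body c rel nest -0.0011 -0.0008 dot rel 0.0005399400719109174 -0.0009893450940064925 [np.float64(0.055), np.float64(0.0411), np.float64(0.0623), np.float64(0.0417)]
nest (np.float64(0.19806209670168481), array([0.53637124, 0.16131696]), array([0.00033698, 0.00014928, 0.00068039, 0.00029347, 0.00048646,
       0.00081479]))
0.22 len 0.0776094808370865 jig-aligned rel nest 0.10088409926558373 0.00021244205344665912
0.23 len 0.07662584285302662 jig-aligned rel nest 0.09857337223462398 -0.00012104057395146271
0.24 len 0.07564220486896676 jig-aligned rel nest 0.09626264520366423 -0.00045452320134958455
0.245 len 0.07515038587693681 jig-aligned rel nest 0.0951072816881843 -0.0006212645150486214
```

Placement verified to about 1 mm (body centre and dot agree). The handle is at +97 mm from the nest and z≈0.24, giving a hood angle of about 1.50 rad, which matches the brief. Selector and adapter are both done, so I'll close the hood, starting with a push from behind the bar.

```bash
cat >> h.py <<'E'
th=np.radians(11.4);u2=np.array([np.cos(th),np.sin(th)]);nest=np.array([.5377,.1611])
HX,HZ,RR=.079,.064,.1785
def W(x,z): return [*(nest+x*u2),z]
def bar(phi): p=np.radians(phi); return HX-RR*np.cos(p),HZ+RR*np.sin(p)
E
python3 - <<'E'
from h import *
O=[180,0,-168.6]
claw.grip(0)
r.move_ptp(W(.1235,.31),O); r.move_l(W(.1235,.232),speed=.12); f0=r.sense()['force']
for phi in range(96,53,-6):
    x,z=bar(phi); r.move_l(W(x+.016,z-.010),speed=.12); s=r.sense(); df=s['force']-f0; print(phi,np.round([df@[*u2,0],df[2]],1))
    if np.linalg.norm(df)>25: print('STOP');break
r.move_l(W(x+.019,z-.01),speed=.1); r.move_l(W(x+.019,z+.05),speed=.15); r.sleep(.1)
snap('wrist','w7'); snap('scene','s7'); print(r.sense()['t'])
E
```

```text
96 [ 0.6 -0.9]
90 [ 0.7 -1. ]
84 [ 1.7 -1. ]
78 [ 0.8 -0.6]
72 [ 1.1 -1. ]
66 [ 0.9 -1.3]
60 [0.  0.3]
54 [ 0.7 -1.5]
27.3917
```

View pics/w7.png

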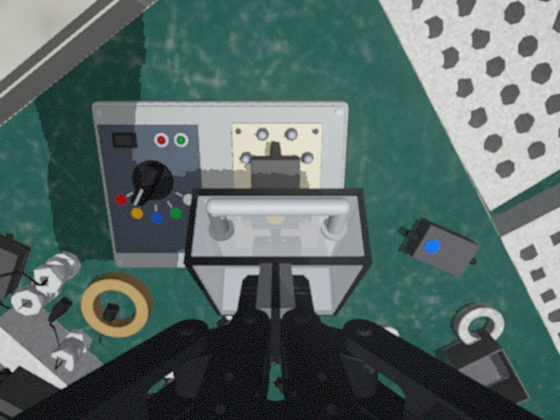

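View pics/s7.png

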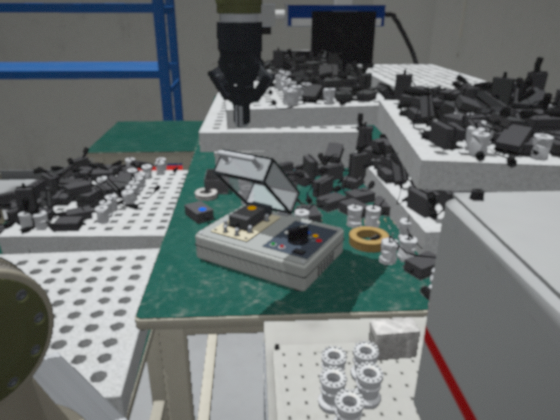

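The hood is half closed with its handle at (278,208) in the wrist view. I'll solve the angle from that ray, then press down from above.

```bash
python3 - <<'E'
from h import *
d=np.load('pics/w7.npz');C=d['C'];K=d['K']
for phi in range(40,64,3):
    x,z=bar(phi); print(phi,proj(K,C,W(x,z)).round(0))
O=[180,0,-168.6]
E
```

```text
40 [[277. 143.]]
43 [[277. 155.]]
46 [[277. 169.]]
49 [[277. 183.]]
52 [[277. 198.]]
55 [[277. 214.]]
58 [[277. 231.]]
61 [[277. 248.]]
```

```bash
python3 - <<'E'
from h import *
x,z=bar(54); r.move_l(W(x,z+.03),speed=.15); f0=r.sense()['force']
for phi in (54,48,42,36,30,24,19,15):
    x,z=bar(phi); r.move_l(W(x,z+.004),speed=.1); s=r.sense(); df=s['force']-f0; print(phi,np.round([df@[*u2,0],df[2]],1))
    if np.linalg.norm(df)>30: print('STOP');break
snap('wrist','w8'); print(s['t'])
E
```

```text
54 [ 0.4 -0.7]
48 [ 0.1 -1.2]
42 [ 0.3 -1.3]
36 [ 0.4 -1. ]
30 [ 0.4 -1.6]
24 [-0.1 -1.2]
19 [ 0.6 -0.2]
15 [ 0.2 -0.9]
30.3833
```

View pics/w8.png

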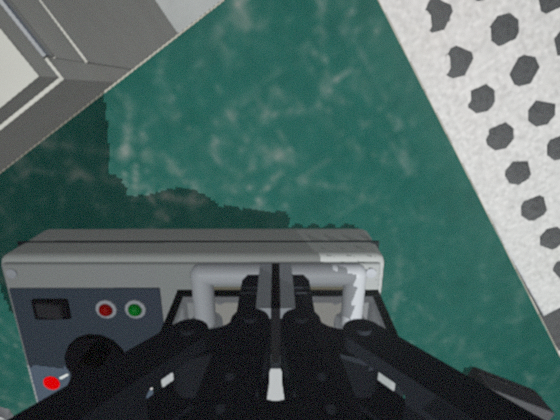

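```bash
python3 - <<'E'
from h import *
d=np.load('pics/w8.npz');C=d['C'];K=d['K']
for phi in (8,12,15,18,22,30):
    x,z=bar(phi); print(phi,proj(K,C,W(x,z)).round(0), np.round((x,z),3))
s=r.sense();print(s['tool_pos'],proj(K,C,s['tool_pos']),s['opening'])
E
```

```text
8 [[277. 249.]] [-0.098  0.089]
12 [[277. 264.]] [-0.096  0.101]
15 [[277. 278.]] [-0.093  0.11 ]
18 [[277. 293.]] [-0.091  0.119]
22 [[278. 318.]] [-0.087  0.131]
30 [[278. 382.]] [-0.076  0.153]
[0.44640886 0.14268334 0.11456678] [[277.33989317 283.01345487]] 0.0008371780595812153
```

The bar is at about 14–15°, following the fingers as planned. Pressing home with a force check.

```bash
python3 - <<'E'
from h import *
f0=r.sense()['force']
for phi in (12,10.5,9.7,9.2,8.7,8.2,7.7,7.2,6.7):
    x,z=bar(phi); r.move_l(W(x,z+.004),speed=.05); s=r.sense(); df=s['force']-f0; print(phi,np.round([df@[*u2,0],df[2]],1),s['tool_pos'].round(4))
    if df[2]>15: print('pressed');break
r.sleep(.2);print(r.sense()['tool_pos'],r.sense()['force'])
x,z=bar(9.7); r.move_l(W(x,z+.10),speed=.15); r.move_ptp([.42,.10,.27],[180,0,-168.6]);r.sleep(.2)
im,_,_=snap('wrist','w9'); snap('scene','s9'); print(r.sense()['t'])
s9=cv2.imread('pics/s9.png');cv2.imwrite('pics/s9c.png',cv2.resize(s9[150:310,160:380],None,fx=3.5,fy=3.5,interpolation=cv2.INTER_CUBIC))
E
```

```text
12 [ 0.5 -0.3] [0.4436 0.1421 0.1048]
10.5 [-0.1 -1.2] [0.4428 0.142  0.1002]
9.7 [-1.4  4.9] [0.4432 0.142  0.0988]
9.2 [-4.9 15. ] [0.4433 0.142  0.0985]
8.7 [-8.  25.8] [0.4433 0.1421 0.0983]
pressed
[0.44334158 0.14205303 0.09826657] [-6.75004718 -0.92573402 25.45207959]
33.525
```

View pics/w9.png

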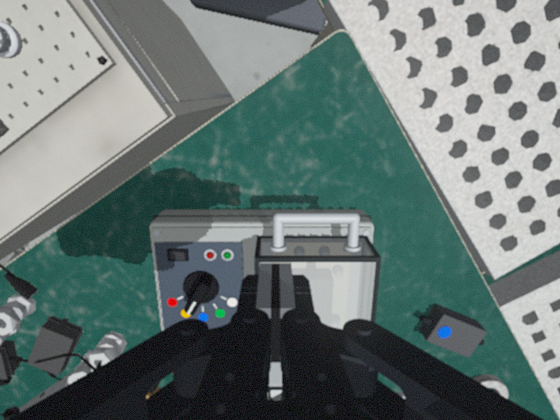

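View pics/s9c.png

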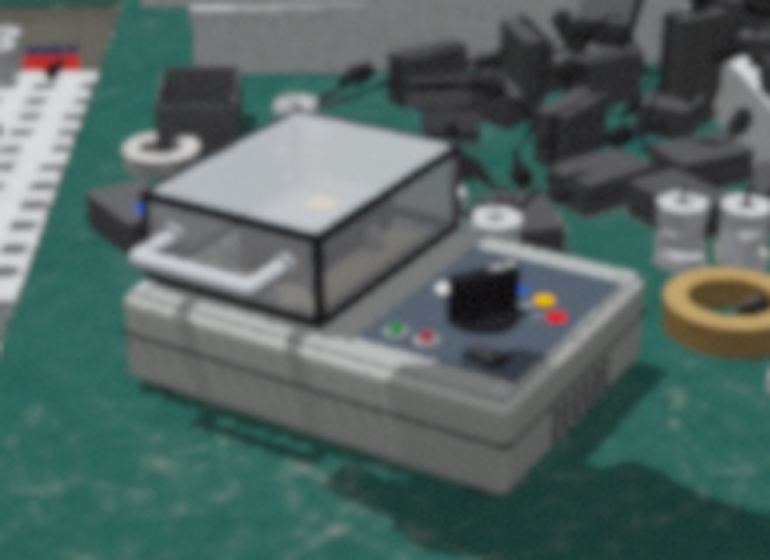

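The bar met a hard stop with its top at z≈0.0985 (94 + 5 mm is expected when shut). The hood lies flush, the selector still points at amber and the arm is clear, so I'm handing in.

```bash
python3 - <<'E'
from h import *
order.close_job(); print(r.sense()['t'])
E
```

```text
the job is handed in; nothing more can be done
the job is handed in; nothing more can be done
```

The test jig is set up for the amber adapter, and I handed the job in at about 34 s of robot time.

- **Selector:** I gripped the knob and turned it 60° from green to amber. Pictures taken afterwards, including the last wrist view, show the pointer line at the amber dot.
- **Adapter:** It lies in the nest with the dot and boot end towards the contact block. Before the hood closed, its middle measured within about 1.5 mm of the nest centre. I felt it touch the floor as I set it down. I did not measure its tilt or height, but it looked flat in the picture.
- **Hood:** I swung it shut last. The handle met a hard stop with its top at z ≈ 0.0985 m, against 0.099 m expected when shut, at about 25 N. The final scene picture shows the hood flush.
- **Everything else:** I never went near the blue-dot adapter, the coupling or the tape, and they looked unmoved, though I did not measure them. The arm was clear of everything at the end.

**Disagreements:** My first wrist reading of the nest was 5 mm off the top view. Re-reading the pins brought the two to within about 1 mm. The body-corner and dot readings of the adapter's position along its length differ by about 1.6 mm.

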